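Make up the load on the sprung scale to the set index

TASK

The load on the sprung scale is too light: exchange balance weights, the two in the pan against the two spares in the rack, until the pan settles with its pointer wholly inside the window of the brass index clip. Every weight in the pan must be lowered in gently and stand flat on the floor of a bay, lying across the channel; stand any weight you take out upright on the rubber mat and leave a spare you do not need in the rack (or on the mat). Leave the index clip and the other things on the bench as they are.

Things in the scene. Friction and masses are not known exactly. Their poses are not given: they have to be found in the camera images.
- pan (a joint): how far the sprung pan has sunk, m: 0 when empty, growing downward, stops at 0.07. The spring is linear: 12 g of load sinks it 1 mm (117.7 N/m), wherever on the pan the load stands. It settles within about 1 s.
- index (a joint): where the brass index clip is set, as the pan deflection (m, same zero and sense as joint pan) at which the pointer is in the middle of the clip's window. The window is 11.5 mm high, the pointer 4 mm thick: it is wholly inside when the two joint values differ by less than 3.75 mm. The clip is already set and stays where it is.
- pan_floor (a point): centre of the top of the pan's floor (moves with the pan; 0.10 m above the bench when empty). The steel pan is an upward-open channel, 190 mm long along its y axis, 74 mm wide inside along x, between two walls 4 mm thick along the long sides that rise 76 mm above the floor, their lips flared outward over the top 10 mm; open at both y ends.
- pan_bay_left (a point): centre of the floor of the +y bay of the pan (y = +38.5 mm of pan_floor, same axes, moves with the pan). Low ribs across the floor, 8 mm high, bound two bays, each 57 mm wide along y and 74 mm across x; a 20 mm wide rib parts them.
- pan_bay_right (a point): centre of the floor of the -y bay of the pan (at y = -38.5 mm of point pan_floor); moves with the pan; same axes as the pan
- scale: fixed grey base of the scale, 100 mm (x) by 236 mm (y), 10 mm high, origin at the centre of its underside, the pan's axes; it bears a guide post of 5 mm radius, 145 mm high, at y = +108 and -108 mm, and a front scale plate 60 mm out at -x, 72 mm wide, 118 mm high
- pointer (a point): tip of the pan's dark pointer, 4 mm thick, at the middle of the front (-x) side, at the height of the pan floor; moves with the pan
- index_window (a point): middle of the window of the brass index clip on the front scale: two horizontal jaws 80 mm long with a gap of 11.5 mm between them
- mat_top (a point): centre of the top of the black rubber set-down mat, 130 mm (x) by 200 mm (y), 3 mm thick, empty at the start: the free place to put weights down
- rack: fixed plywood rack; origin at the centre of its underside. Base 76 mm (x) by 140 mm (y), 8 mm thick; partitions 10 mm thick, 66 mm high above the base, at y = 0, +65, -65 mm: two slots 55 mm wide centred at y = +-32.5 mm, open above and at both x ends. A spare weight stands in each, in either order, tops level with the partitions: they can be taken only by their ends (along x).
- weight_22_centre (a point): centre of a plain grey cast balance weight, an upright block 64 mm long (its x axis), 22 mm thick (its y axis), 66 mm high (z up); told from the others by its thickness; hollow cast, about 180 g (within 2 percent); at the start in one of the pan's bays, its x axis along the x axis of the pan or rack
- weight_29_centre (a point): centre of a plain grey cast balance weight, an upright block 64 mm long (its x axis), 29 mm thick (its y axis), 66 mm high (z up); told from the others by its thickness; hollow cast, about 240 g (within 2 percent); at the start in one of the pan's bays, its x axis along the x axis of the pan or rack
- weight_36_centre (a point): centre of a plain grey cast balance weight, an upright block 64 mm long (its x axis), 36 mm thick (its y axis), 66 mm high (z up); told from the others by its thickness; hollow cast, about 300 g (within 2 percent); at the start in one of the rack's slots, its x axis along the x axis of the pan or rack
- weight_50_centre (a point): centre of a plain grey cast balance weight, an upright block 64 mm long (its x axis), 50 mm thick (its y axis), 66 mm high (z up); told from the others by its thickness; hollow cast, about 420 g (within 2 percent); at the start in one of the rack's slots, its x axis along the x axis of the pan or rack
- candlestick: bystander, to be left alone: brass candlestick, 74 mm wide foot, 118 mm tall; origin at the centre of its underside
- bell: bystander, to be left alone: brass hand bell with a wooden grip, 69 mm wide, 98 mm tall; origin at the centre of its underside
- tape: bystander, to be left alone: roll of masking tape lying flat, 70 mm across, 25 mm high; origin at the centre of its underside
- tee: bystander, to be left alone: copper pipe tee lying flat, 76 x 51 x 25 mm; origin at the centre of its underside
Not all that is in view belongs to the job. What is shaped like the part that bears weight_29_centre but blue is not meant.

How it is judged:
By the outcome, as a careful person would: the job done as asked, in the order asked, and still so for the second after the job is handed in, with the robot touching nothing.
It also fails if it takes over 67 s, if anything falls off the work surface, if the arm or the gripper's body presses on something with over 40 N, if the wrist force passes 120 N, or if a joint passes its speed limit or range.

ROBOT

A 6-joint arm with a two-finger parallel gripper is mounted at the origin on the work surface; the furniture and walls round the work are solid. World frame = base frame: x ahead of the robot, y to its left, z up, the work surface at z = 0. Lengths are in m, angles in rad, forces in N, time in s.
With the tool pointing down it reaches from about 0.275 to 0.825 m from the base axis. Payload 4.9 kg.
Tool frame: the origin (TCP) lies midway between the tips of the shut fingers; the grasp point (between the pads) lies 19 mm behind it (grip_point_offset is the distance from the TCP to the grasp point, in m); z points along the fingers, y is the line along which they close (so a half turn about z gives the same grasp; the last joint's range is limited). The gripper opens to 85 mm and grips with 20 to 120 N. Pads are 22 mm wide; open, the fingers measure 114 mm over their backs; the gripper's body (76 mm by 85 mm) begins 54 mm behind the grasp point. The pads swing forward as they close: fully open they stand 13 mm farther back than shut.
Start: joints at [-1.395, 0.326, -0.193, 1.052, 0, 1.437], TCP at [0.168, -0.524, 0.231] pointing down, gripper open.
Joint ranges: [-2.65, 2.65], [-0.97, 1.79], [-1.3, 1.35], [-1.93, 2.1], [-1.47, 1.37], [-3.14, 3.14]. Speed limits (rad/s): [2.57, 2.57, 3.14, 3.14, 3.14, 3.14].

INTERFACE

Orientations are given as a rotation vector (axis times angle).
In Python, from cell import * gives the robot as it stands. Calls block until the motion is done:
- movep(position, orientation): joint-space move of the TCP to a pose.
- move_l(position, velocity=0.15, rot=None, until_force=None): straight line of the TCP; rot=None keeps the orientation; velocity is the mean speed in m/s. With until_force (N) it stops when the force on the tool has changed by that much, and returns True; else False.
- set_joints(angles): joint-space move.
- let_go() and grab(newtons=None): open the fingers fully, or close them until they stop; newtons is the grip in N (None keeps the last).
- sleep(seconds).
- ik(position, orientation): joint angles nearest the present ones, or None.
- get_state(): the state.
- grab_frame(name): name is "side" or "top" or "wrist"; returns a dict with "img" (384x512x3 uint8, red, green, blue), "fx", "fy", "cx", "cy" (pixels), "cam_to_world" (4x4, takes a point from camera to world coordinates); the wrist camera has in their place "T_tool_cam" (4x4, takes a point from camera to tool coordinates, whose origin is the TCP and whose axes are the flange's). Camera axes: x right, y down, z forward; pixel columns grow to the right and rows downward; lengths in m; the calibration is good to about 2 mm. The wrist camera is an equidistant fisheye: a pixel r from the principal point sees the ray r / f radians off the axis. A picture is of the moment at which its call begins: read the wrist's pose just before it. There is no depth.
A pose or a line that the arm cannot do raises MotionError and nothing moves.
- sign_off(): hands the job in; it is judged then, once.
Trained networks look in the newest picture that a camera, given by its name, has taken for a name from the list of things; names that differ only in an ending like _2 or _b are one class to them, and where a whole thing is asked for, a point or a joint stands for the part that bears it (a point fixed in the world has none). Each returns a list of dicts, best first, with "score" (0 to 1); they miss things now and then, are a little off and sometimes report something else, mostly with a low value. They report only what shows in the picture. A call takes as long as a camera call. They do not tell look-alikes from the thing itself.
- spot_in(camera, name): "centre" ([column, row] in pixels, amid what is visible of it).
- silhouettes(camera, name): "mask" (384x512 bool, what is visible of it) and "centre" ([column, row] in pixels, amid what is visible of it).
- tip_of(camera, name): "centre" ([column, row] in pixels: a listed point, or the origin of a listed thing).
The state is a dict: "clock": time; "q": joint angles; "joint_velocities": joint speeds; "tau": joint torques, N m; "position": TCP position; "eef_rot": TCP orientation; "contact_force": force on the tool from outside, world axes, zero at the start; "wrist_torque": the same for the moment, N m; "finger_gap": opening from 0.0 (shut) to 1.0 (fully open); "grasp_force": force on a finger pad.
Only numpy, scipy, OpenCV 4.12 (cv2) and the standard library are available. Lean on these libraries where they do the work, as an engineer would, in place of code of your own. Each camera call takes 0.05 s, during which the arm holds its last target. There are 200 camera calls.

## Working session

There is one attempt and no reset: what is moved stays moved. The work goes in short steps, each a Python script; the robot and the scene stay as the last script left them, time stands still between calls to the robot, and variables do not carry over. Pictures are saved under pics/ and viewed, at most 10 in all, crops included, and the job is handed in when it is done.

```bash
mkdir -p pics; ls; python3 - <<'E'
from cell import *
import cv2,numpy as np
for c in ("side","top"):
    f=grab_frame(c); cv2.imwrite(f"pics/{c}0.png",f["img"][...,::-1])
    print(c,f["fx"],f["fy"],f["cx"],f["cy"],np.round(f["cam_to_world"],3).tolist())
    for n in ["pan_floor","pan_bay_left","pan_bay_right","scale","pointer","index_window","mat_top","rack","weight_22_centre","weight_29_centre","weight_36_centre","weight_50_centre"]:
        print(n,[(np.round(d["centre"],1).tolist(),round(d["score"],2)) for d in tip_of(c,n)[:3]])
print(get_state()["clock"])
E
```

```text
pics
side 414.23052604136666 414.23052604136666 251.8766323945676 194.7228018735775 [[0.99, -0.062, 0.128, 0.295], [-0.142, -0.483, 0.864, -1.128], [0.008, -0.873, -0.487, 0.695], [0.0, 0.0, 0.0, 1.0]]
pan_floor [([228.4, 168.0], 0.65)]
pan_bay_left [([231.0, 163.4], 0.6)]
pan_bay_right [([230.6, 173.5], 0.65), ([228.0, 168.3], 0.26)]
scale [([230.8, 186.6], 0.58)]
pointer [([212.1, 169.9], 0.79), ([208.6, 170.5], 0.68)]
index_window [([264.8, 303.1], 0.62), ([210.6, 168.5], 0.45)]
mat_top [([298.9, 256.0], 0.72), ([243.9, 258.8], 0.47)]
rack [([244.8, 264.9], 0.72), ([265.8, 304.4], 0.52)]
weight_22_centre [([228.4, 163.7], 0.62), ([228.3, 182.4], 0.62), ([227.5, 169.4], 0.59)]
weight_29_centre [([219.6, 154.6], 0.55), ([230.6, 153.3], 0.45)]
weight_36_centre [([240.9, 242.6], 0.69)]
weight_50_centre [([247.1, 258.5], 0.95)]
top 484.61459516153747 484.61459516153747 257.8137146522654 187.0814343898603 [[0.011, -0.989, 0.148, 0.254], [-1.0, -0.013, -0.014, -0.018], [0.016, -0.148, -0.989, 1.478], [0.0, 0.0, 0.0, 1.0]]
pan_floor [([180.0, 205.3], 0.77)]
pan_bay_left [([162.1, 205.3], 0.75)]
pan_bay_right [([182.5, 206.8], 0.63), ([190.5, 203.3], 0.6)]
scale [([181.1, 207.8], 0.57)]
pointer [([175.1, 231.4], 0.91)]
index_window []
mat_top [([322.3, 158.6], 0.75)]
rack [([331.2, 214.8], 0.84), ([261.7, 167.8], 0.39)]
weight_22_centre [([190.4, 204.5], 0.61)]
weight_29_centre [([160.6, 200.2], 0.72), ([110.0, 212.3], 0.56)]
weight_36_centre [([323.2, 211.1], 0.76)]
weight_50_centre [([345.0, 212.5], 0.8), ([322.2, 162.0], 0.36)]
1.3
```

```bash
python3 - <<'E'
import cv2
s=cv2.imread("pics/side0.png");t=cv2.imread("pics/top0.png")
cv2.imwrite("pics/t.png",cv2.resize(t[110:290,80:400],None,fx=2.5,fy=2.5,interpolation=3))
cv2.imwrite("pics/s.png",cv2.resize(s[90:330,100:420],None,fx=2.5,fy=2.5,interpolation=3))
E
```

```text
(no output)
```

View pics/t.png

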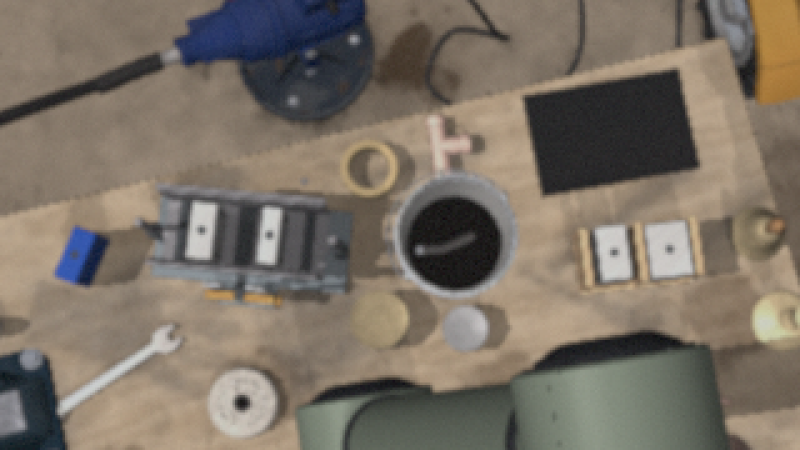

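View pics/s.png

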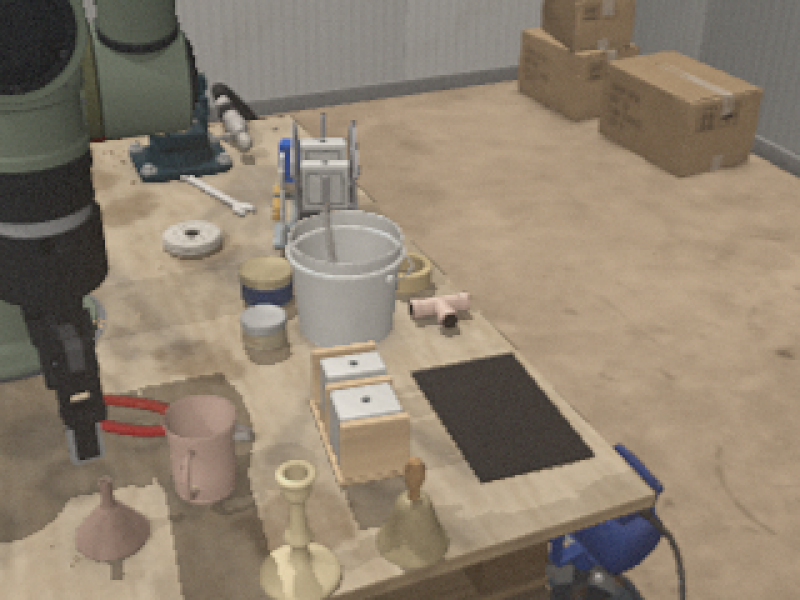

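The top view shows the pan on the left, with the 29 in its left (+y) bay at about (162,202) and the 22 in its right bay at about (188,204). The rack is on the right, with the 36 at (325,211) and the 50 at (347,210). The mat is at (323,163). A tall bucket with a ladle stands between pan and rack at about (262,205).

```bash
cat > h.py <<'E'
from cell import *
import cv2,numpy as np
from scipy.spatial.transform import Rotation as R
DOWN=lambda yaw: (R.from_euler('z',yaw)*R.from_euler('x',np.pi)).as_rotvec()
def ray(f,uv,T=None):
    "origin, unit direction in world; T = tool pose for the wrist camera"
    x=(np.array(uv,float)-[f["cx"],f["cy"]])/[f["fx"],f["fy"]]
    if T is None: M=f["cam_to_world"]; d=np.r_[x,1]
    else:
        M=T@f["T_tool_cam"]; r=np.linalg.norm(x); d=np.r_[np.sinc(r/np.pi)*x,np.cos(r)]
    d=M[:3,:3]@d; return M[:3,3],d/np.linalg.norm(d)
def tri(rays):
    A=np.zeros((3,3));b=np.zeros(3)
    for o,d in rays:
        P=np.eye(3)-np.outer(d,d);A+=P;b+=P@o
    p=np.linalg.solve(A,b); return p,max(np.linalg.norm(np.cross(p-o,d)) for o,d in rays)
def onz(r,z): o,d=r; return o+d*(z-o[2])/d[2]
def pose():
    s=get_state();T=np.eye(4);T[:3,:3]=R.from_rotvec(s["eef_rot"]).as_matrix();T[:3,3]=s["position"];return T
def proj(f,T,p):
    "world point -> wrist pixel"
    M=np.linalg.inv(T@f["T_tool_cam"]);c=M[:3,:3]@p+M[:3,3]
    th=np.arctan2(np.hypot(c[0],c[1]),c[2]);u=c[:2]/np.hypot(c[0],c[1])*th
    return u*[f["fx"],f["fy"]]+[f["cx"],f["cy"]]
E
python3 - <<'E'
from h import *
fs,ft=grab_frame("side"),grab_frame("top")
S=lambda *p:ray(fs,p); Tt=lambda *p:ray(ft,p)
pr=lambda n,a:print(n,np.round(a[0],3),round(a[1],4))
pr("pan",tri([S(228.4,168),Tt(180,205.3)]))
pr("pointer",tri([S(212.1,169.9),Tt(175.1,231.4)]))
pr("mat",tri([S(298.9,256),Tt(322.3,158.6)]))
pr("rack",tri([S(244.8,264.9),Tt(331.2,214.8)]))
pr("w36c",tri([S(240.9,242.6),Tt(323.2,211.1)]))
pr("w50c",tri([S(247.1,258.5),Tt(345,212.5)]))
# from viewed crops: top-face centres (hole)
t=lambda u,v:Tt(80+u/2.5,110+v/2.5); s=lambda u,v:S(100+u/2.5,90+v/2.5)
pr("top50",tri([s(366,400),t(670,250)])); pr("top36",tri([s(353,363),t(614,252)]))
pr("top22",tri([s(323,163),t(269,235)])); pr("top29",tri([s(322,141),t(202,230)]))
print("matcorners",[np.round(onz(t(*p),.003)[:2],3).tolist() for p in [(525,97),(680,71),(698,166),(543,193)]])
print("bucket rim",[np.round(onz(t(*p),.15)[:2],3).tolist() for p in [(393,235),(518,235),(455,172),(455,298)]])
print("rack part.",[np.round(onz(t(*p),.074)[:2],3).tolist() for p in [(586,229),(696,217),(702,277),(590,290)]])
for n,p in [("candle",(775,318)),("bell",(762,230))]: print(n,np.round(onz(t(*p),.1),3))
E
```

```text
pan [0.407 0.188 0.067] 0.0017
pointer [0.341 0.202 0.056] 0.0076
mat [ 0.564 -0.24  -0.008] 0.0053
rack [ 0.399 -0.266 -0.003] 0.0061
w36c [ 0.399 -0.234  0.047] 0.0
w50c [ 0.401 -0.299  0.044] 0.0054
top50 [ 0.402 -0.302  0.073] 0.002
top36 [ 0.398 -0.237  0.073] 0.0011
top22 [0.406 0.158 0.129] 0.0003
top29 [0.411 0.233 0.13 ] 0.0008
matcorners [[0.597, -0.138], [0.633, -0.333], [0.513, -0.353], [0.476, -0.161]]
bucket rim [[0.405, 0.019], [0.407, -0.119], [0.476, -0.049], [0.337, -0.05]]
rack part. [[0.424, -0.204], [0.44, -0.333], [0.369, -0.339], [0.353, -0.208]]
candle [ 0.321 -0.415  0.1  ]
bell [ 0.422 -0.403  0.1  ]
```

```bash
python3 - <<'E'
from h import *
tilt=lambda yaw,a:(R.from_euler('z',yaw)*R.from_euler('y',-a)*R.from_euler('x',np.pi)).as_rotvec()
for yaw in (np.pi/2,0,-np.pi/2,np.pi):
  for P in ((.24,.19,.24),(.20,.19,.20),(.22,.15,.22)):
    for a in (.4,.7,1.0):
        rv=(R.from_euler('y',-a)*R.from_euler('z',yaw)*R.from_euler('x',np.pi)).as_rotvec()
        q=ik(P,rv)
        if q is not None: print(yaw,P,a,np.round(q,2))
print(ik([.41,.2,.25],DOWN(-.06)),ik([.41,.2,.25],DOWN(np.pi-.06)),ik([.56,-.24,.2],DOWN(.18+np.pi/2)),ik([.56,-.24,.2],DOWN(.18-np.pi/2)))
f=grab_frame("wrist");print(np.round(f["T_tool_cam"],3).tolist(),f["fx"],f["cx"],f["cy"])
E
```

```text
1.5707963267948966 (0.24, 0.19, 0.24) 0.4 [ 0.67 -0.4  -0.94  0.71 -0.24  2.2 ]
1.5707963267948966 (0.24, 0.19, 0.24) 0.7 [ 0.95 -0.47 -1.11  0.47 -0.55  2.39]
1.5707963267948966 (0.24, 0.19, 0.24) 1.0 [ 1.26 -0.34 -1.27  0.19 -0.93  2.6 ]
1.5707963267948966 (0.2, 0.19, 0.2) 0.4 [ 0.8  -0.4  -1.04  0.64 -0.28  2.33]
1.5707963267948966 (0.2, 0.19, 0.2) 0.7 [ 1.15 -0.38 -1.18  0.44 -0.63  2.61]
1.5707963267948966 (0.2, 0.19, 0.2) 1.0 [ 1.47 -0.13 -1.26  0.28 -0.99  2.96]
1.5707963267948966 (0.22, 0.15, 0.22) 0.4 [ 0.56 -0.52 -1.04  0.7  -0.21  2.09]
1.5707963267948966 (0.22, 0.15, 0.22) 0.7 [ 0.9  -0.59 -1.21  0.48 -0.53  2.34]
0 (0.24, 0.19, 0.24) 0.4 [ 0.67 -0.4  -0.94  0.71 -0.24 -2.51]
0 (0.24, 0.19, 0.24) 0.7 [ 0.95 -0.47 -1.11  0.47 -0.55 -2.32]
0 (0.24, 0.19, 0.24) 1.0 [ 1.26 -0.34 -1.27  0.19 -0.93 -2.11]
0 (0.2, 0.19, 0.2) 0.4 [ 0.8  -0.4  -1.04  0.64 -0.28 -2.38]
0 (0.2, 0.19, 0.2) 0.7 [ 1.15 -0.38 -1.18  0.44 -0.63 -2.1 ]
0 (0.2, 0.19, 0.2) 1.0 [ 1.47 -0.13 -1.26  0.28 -0.99 -1.75]
0 (0.22, 0.15, 0.22) 0.4 [ 0.56 -0.52 -1.04  0.7  -0.21 -2.62]
0 (0.22, 0.15, 0.22) 0.7 [ 0.9 
[... 1106 characters left out ...]
1.47 -0.13 -1.26  0.28 -0.99  1.39]
3.141592653589793 (0.22, 0.15, 0.22) 0.4 [ 0.56 -0.52 -1.04  0.7  -0.21  0.52]
3.141592653589793 (0.22, 0.15, 0.22) 0.7 [ 0.9  -0.59 -1.21  0.48 -0.53  0.77]
[ 2.91795815e-01  1.38768322e-01 -3.89102812e-01  1.04292519e+00
  4.44089210e-16 -2.78979684e+00] [ 2.91795815e-01  1.38768322e-01 -3.89102812e-01  1.04292519e+00
  4.44089210e-16  3.51795815e-01] [-0.52598946  0.456466   -0.07752002  1.0368103   0.          0.86480686] [-0.52598946  0.456466   -0.07752002  1.0368103   0.         -2.27678579]
[[-0.0, -0.96, -0.28, 0.07], [1.0, -0.0, -0.0, -0.001], [0.0, -0.28, 0.96, -0.143], [0.0, 0.0, 0.0, 1.0]] 297.3186396354542 258.4596364277346 191.06925208154806
```

```bash
python3 - <<'E'
from h import *
f=grab_frame("wrist");c=[];p=np.array([.341,.197,.065])
for yaw in np.arange(-np.pi,np.pi,np.pi/6):
 for a in (.3,.6,.9,1.2):
  r=R.from_euler('y',-a)*R.from_euler('z',yaw)*R.from_euler('x',np.pi)
  for x in (.18,.22,.26,.29):
   for y in (.1,.15,.2,.25,.3):
    for z in (.1,.14,.18,.22,.28):
     M=r.as_matrix()
     tips=[np.array([x,y,z])+M@np.array([0,s*.06,-.02]) for s in (1,-1)]+[np.array([x,y,z])+M@np.array(k) for k in ((.11,.05,-.12),(.11,-.05,-.12),(-.05,.05,-.1),(-.05,-.05,-.1))]
     if min(t[2] for t in tips)<.06 or max(t[0] for t in tips)>.315: continue
     T=np.eye(4);T[:3,:3]=M;T[:3,3]=x,y,z
     u=proj(f,T,p);v=proj(f,T,p+[0,0,.01])
     if not(60<u[0]<450 and 30<u[1]<350) or (u[1]>160 and abs(u[0]-258)<150): continue
     c.append((np.linalg.norm(v-u)/10,x,y,z,yaw,a,u))
c.sort(key=lambda k:-k[0]);n=0
for k in c:
    q=ik(k[1:4],(R.from_euler('y',-k[5])*R.from_euler('z',k[4])*R.from_euler('x',np.pi)).as_rotvec())
    if q is not None: print(np.round(k[:6],2),np.round(k[6]),np.round(q,2));n+=1
    if n>6:break
E
```

```text
[ 1.31  0.29  0.3   0.1  -2.09  0.9 ] [180.  85.] [ 1.15  0.32 -1.23 -0.45 -0.8  -0.09]
[ 1.3   0.29  0.3   0.1  -2.62  0.9 ] [135. 142.] [ 1.15  0.32 -1.23 -0.45 -0.8   0.43]
[ 1.22  0.29  0.3   0.1  -1.57  0.9 ] [254.  60.] [ 1.15  0.32 -1.23 -0.45 -0.8  -0.62]
[ 1.19  0.26  0.3   0.1  -2.09  0.9 ] [168. 100.] [ 1.25  0.31 -1.21 -0.33 -0.84  0.03]
[ 1.17  0.26  0.3   0.1  -2.62  0.9 ] [138. 159.] [ 1.25  0.31 -1.21 -0.33 -0.84  0.56]
[ 1.16  0.26  0.3   0.14 -2.62  1.2 ] [177.  90.] [ 1.4   0.47 -1.24 -0.55 -1.16  0.6 ]
[ 1.15  0.26  0.3   0.14 -2.09  1.2 ] [240.  60.] [ 1.4   0.47 -1.24 -0.55 -1.16  0.08]
```

```bash
python3 - <<'E'
from h import *
p=np.array([.341,.197,.065]);f=grab_frame("wrist");best=None
for a in (.7,.9,1.1):
 for yaw in (-2.6,-2.09,-1.57,0,.5,-.5):
  for P in ((.26,.25,.14),(.25,.24,.17),(.24,.2,.18),(.22,.2,.16)):
   r=R.from_euler('y',-a)*R.from_euler('z',yaw)*R.from_euler('x',np.pi)
   T=np.eye(4);T[:3,:3]=r.as_matrix();T[:3,3]=P;u=proj(f,T,p);v=proj(f,T,p+[0,0,.01])
   s=np.linalg.norm(u-v)/10
   if 60<u[0]<450 and 40<u[1]<350 and not(u[1]>150 and abs(u[0]-258)<140) and ik(P,r.as_rotvec()) is not None and (best is None or s>best[0]): best=(s,P,a,yaw,u,r.as_rotvec())
print(best)
s=get_state();t0=s["clock"]
move_l([.168,-.524,.36],velocity=.4)
movep([.33,.1,.45],DOWN(-.06)) 
P=np.array(best[1]);movep(P+[-.02,0,.1],best[5]);move_l(P,velocity=.2,rot=best[5])
print(get_state()["clock"]-t0)
T=pose();f=grab_frame("wrist");cv2.imwrite("pics/w1.png",f["img"][...,::-1])
np.savez("w1.npz",T=T)
for n in ("pointer","index_window","pan_floor"): print(n,[(np.round(d["centre"],1),round(d["score"],2)) for d in tip_of("wrist",n)[:3]])
cv2.imwrite("pics/w1b.png",cv2.resize(f["img"][...,::-1],(800,600),interpolation=3))
E
```

```text
(np.float64(1.049592143563109), (0.26, 0.25, 0.14), 0.9, -2.6, array([212.25900479, 148.85875689]), array([-0.60398052,  2.17559971, -0.29175585]))
7.8083
pointer [(array([213.4, 154.3]), 0.8)]
index_window [(array([219.9, 143.2]), 0.86), (array([223.9, 129.8]), 0.21)]
pan_floor []
```

View pics/w1b.png

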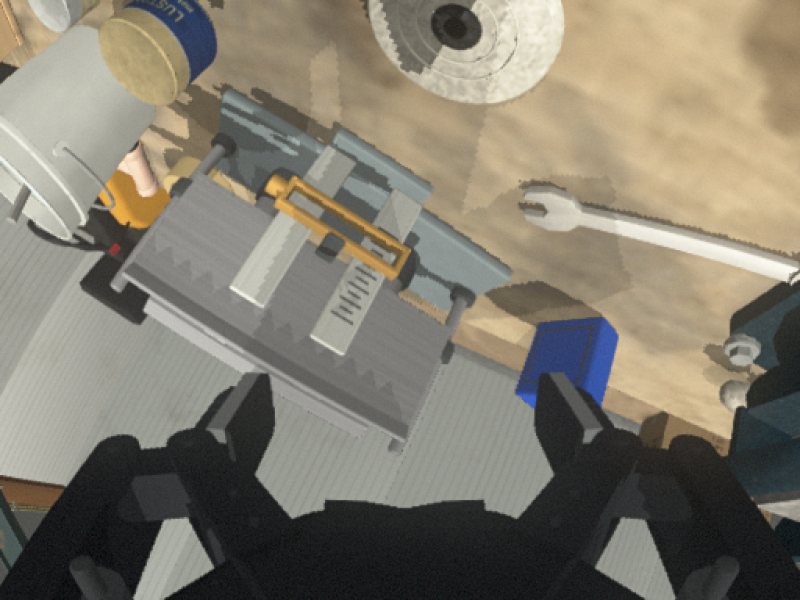

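```bash
python3 - <<'E'
import cv2
i=cv2.imread("pics/w1.png")[105:185,160:270]
cv2.imwrite("pics/w1c.png",cv2.resize(i,None,fx=7,fy=7,interpolation=cv2.INTER_CUBIC))
E
```

```text
(no output)
```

View pics/w1c.png

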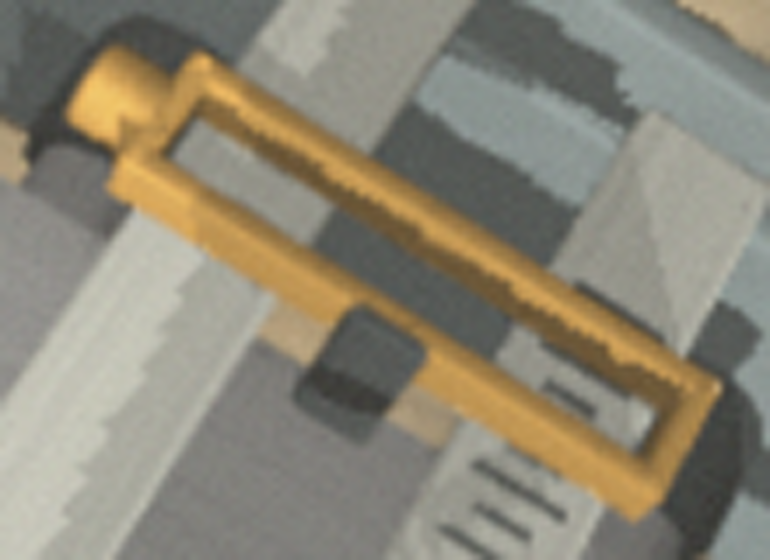

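The enlarged view is upside down. The brass window is centred at about px (218,144) and the dark pointer at about (213,154), above the upper jaw. The pointer may stand in front of the jaws, so I need a second view from above to settle the offset.

```bash
python3 - <<'E'
from h import *
f=grab_frame("wrist");T1=pose()
r1={n:ray(f,tip_of("wrist",n)[0]["centre"],T1) for n in ("pointer","index_window")}
p=pose()[:3,3]; move_l(p+[-.02,0,.16],velocity=.3)
movep([.40,.198,.21],DOWN(np.pi-.06)); sleep(.2)
T=pose();f=grab_frame("wrist");np.savez("w2.npz",T=T)
for n in ("pointer","index_window","pan_floor","pan_bay_left","pan_bay_right","weight_22_centre","weight_29_centre"):
    d=tip_of("wrist",n)[:2];print(n,[(np.round(k["centre"],1),round(k["score"],2)) for k in d])
    if d and n in r1: print(tri([r1[n],ray(f,d[0]["centre"],T)]))
cv2.imwrite("pics/w2.png",f["img"][...,::-1])
cv2.imwrite("pics/w2b.png",cv2.resize(f["img"][...,::-1],(800,600),interpolation=3))
print(T.round(4),get_state()["clock"])
E
```

```text
pointer [(array([257.4, 123.4]), 0.63), (array([215.3, 201.2]), 0.6)]
(array([0.3428365 , 0.20201547, 0.06474988]), np.float64(2.766702191995116e-05))
index_window [(array([256.8, 119.8]), 0.74)]
(array([0.33955384, 0.20054043, 0.05772586]), np.float64(0.001018396862666552))
pan_floor [(array([254.8, 189.1]), 0.6)]
pan_bay_left [(array([292.4, 188.7]), 0.92)]
pan_bay_right [(array([213.6, 189.6]), 0.9), (array([217.2, 199.3]), 0.32)]
weight_22_centre [(array([215.1, 201.1]), 0.71)]
weight_29_centre [(array([419.7, 158.2]), 0.9), (array([298.2, 202.1]), 0.85)]
[[-9.984e-01  5.690e-02  4.000e-04  3.987e-01]
 [ 5.690e-02  9.984e-01 -0.000e+00  1.990e-01]
 [-4.000e-04 -0.000e+00 -1.000e+00  2.102e-01]
 [ 0.000e+00  0.000e+00  0.000e+00  1.000e+00]] 12.3333
```

View pics/w2b.png

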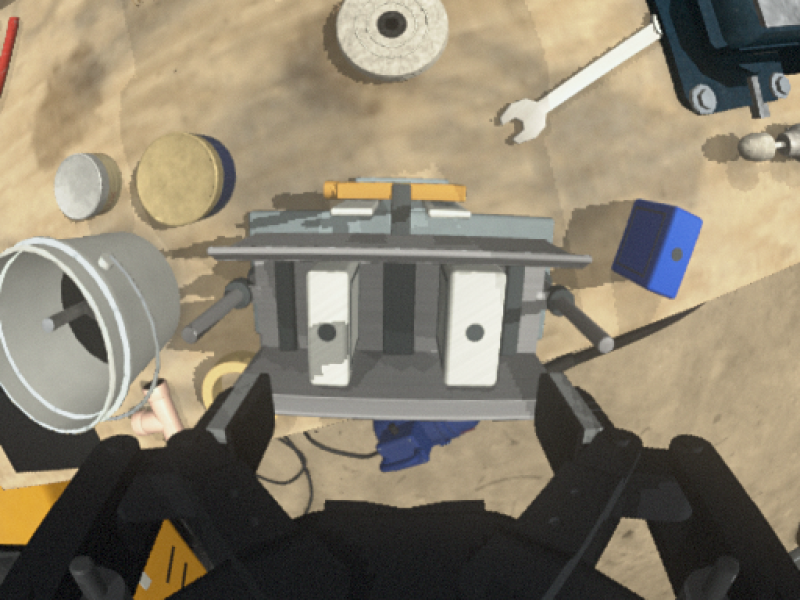

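The view from above shows the pointer tip at (257,118) px. It is about level with the front face of the clip, which spans rows 117–127. The weights sit at (210,212) and (303,212). From the oblique view the pointer stands about 12 mm too high. That doesn't separate +10 from +15, so I need one view from a lower angle.

```bash
python3 - <<'E'
from h import *
f=grab_frame("wrist");p=np.array([.342,.201,.062]);c=[]
for yaw in np.arange(-np.pi,np.pi,np.pi/12):
 for a in (.9,1.0,1.1,1.2,1.3,1.4):
  r=R.from_euler('y',-a)*R.from_euler('z',yaw)*R.from_euler('x',np.pi);M=r.as_matrix()
  for x in (.2,.23,.26,.29):
   for y in (.08,.12,.16,.2,.24,.27):
    for z in (.12,.14,.17,.2):
     P=np.array([x,y,z])
     tips=[P+M@np.array(k) for k in ((0,.06,-.02),(0,-.06,-.02),(.11,.05,-.12),(.11,-.05,-.12),(-.05,.05,-.1),(-.05,-.05,-.1),(0,0,-.2))]
     if min(t[2] for t in tips)<.05 or max(t[0] for t in tips)>.315: continue
     T=np.eye(4);T[:3,:3]=M;T[:3,3]=P;C=(T@f["T_tool_cam"])[:3,3];d=C-p
     el=np.arctan2(d[2],np.hypot(d[0],d[1]));u=proj(f,T,p)
     if not(60<u[0]<450 and 40<u[1]<350) or (u[1]>160 and abs(u[0]-258)<140): continue
     v=proj(f,T,p+[0,0,.01]);c.append((el+.25/np.linalg.norm(v-u)*10*.3,el,np.linalg.norm(v-u)/10,P,yaw,a,u))
c.sort(key=lambda k:k[0]);n=0
for k in c[:3000]:
    q=ik(k[3],(R.from_euler('y',-k[5])*R.from_euler('z',k[4])*R.from_euler('x',np.pi)).as_rotvec())
    if q is not None: print(np.round(k[1:3],2),k[3],np.round(k[4:6],2),np.round(k[6]),np.round(q,2));n+=1
    if n>7:break
T=np.load("w1.npz")["T"];C=(T@f["T_tool_cam"])[:3,3];print("w1 cam",C,np.arctan2(C[2]-p[2],np.hypot(*(C-p)[:2])))
E
```

```text
[0.1  0.98] [0.2  0.27 0.14] [-3.14  1.4 ] [189. 127.] [ 1.66  0.69 -1.04  0.34 -1.38  2.07]
[0.1  0.99] [0.2  0.16 0.14] [-3.14  1.4 ] [299. 127.] [ 1.72  0.78 -1.24  0.28 -1.34  2.31]
[0.1  0.99] [0.2  0.24 0.14] [-3.14  1.4 ] [219. 127.] [ 1.68  0.7  -1.1   0.32 -1.37  2.12]
[0.1 1. ] [0.2  0.2  0.14] [-3.14  1.4 ] [259. 126.] [ 1.7   0.73 -1.17  0.3  -1.36  2.21]
[0.11 1.09] [0.23 0.27 0.14] [-3.14  1.4 ] [182. 124.] [ 1.55  0.66 -1.23 -0.41 -1.4   1.47]
[0.14 0.97] [0.2  0.27 0.12] [-2.88  1.2 ] [193. 159.] [ 1.61  0.51 -1.15 -0.01 -1.2   1.4 ]
[0.15 0.96] [0.2  0.27 0.14] [-3.14  1.3 ] [191. 142.] [ 1.64  0.56 -1.11  0.15 -1.29  1.82]
[0.16 1.07] [0.23 0.27 0.12] [-2.88  1.2 ] [190. 153.] [ 1.49  0.52 -1.26 -0.4  -1.19  1.1 ]
w1 cam [0.10911527 0.21308753 0.18005582] 0.46863244189398184
```

```bash
python3 - <<'E'
from h import *
f=grab_frame("wrist");T1=np.load("w1.npz")["T"];T2=np.load("w2.npz")["T"]
g=lambda u,v:ray(f,(160+u/7,105+v/7),T1); w=lambda u,v:ray(f,(u/1.5625,v/1.5625),T2)
for n,uv in dict(ptip=(401,184),clipL=(326,182),clipR=(465,184),clipbackL=(326,198),wallL=(210,250),wallR=(590,259)).items(): print(n,onz(w(*uv),.06 if n!='wallL' and n!='wallR' else .141).round(4))
o=onz(w(401,184),.065);ax=np.array([np.cos(-.06),np.sin(-.06),0])
def onp(r,dx=0):
    P=o+ax*dx;return r[0]+r[1]*((P-r[0])@ax)/(r[1]@ax)
for n,uv in dict(ptr_bot=(388,325),ptr_break=(345,390),ptr_end=(325,420),lowjaw_out_L=(205,55),lowjaw_out_R=(715,385),A_L=(205,100),A_m=(480,265),A_r=(610,345),B_L=(165,155),B_m=(400,310),B_R=(635,455),Bfold_L=(120,185),Bfold_R=(630,515),Bline_m=(280,275)).items(): print(n,onp(g(*uv)).round(4))
E
```

```text
ptip [0.3375 0.2015 0.06  ]
clipL [0.3328 0.1544 0.06  ]
clipR [0.3394 0.2417 0.06  ]
clipbackL [0.343  0.1536 0.06  ]
wallL [0.3582 0.1066 0.141 ]
wallR [0.3735 0.2929 0.141 ]
ptr_bot [0.3373 0.2007 0.0645]
ptr_break [0.3372 0.2004 0.0749]
ptr_end [0.3372 0.2002 0.0797]
lowjaw_out_L [0.335  0.1627 0.0455]
lowjaw_out_R [0.3396 0.2402 0.047 ]
A_L [0.3352 0.1661 0.0511]
A_m [0.3376 0.2066 0.0505]
A_r [0.3388 0.2259 0.0503]
B_L [0.3352 0.1661 0.0606]
B_m [0.3373 0.201  0.0618]
B_R [0.3393 0.2353 0.0617]
Bfold_L [0.335  0.1636 0.0673]
Bfold_R [0.3395 0.2383 0.0692]
Bline_m [0.3364 0.1863 0.0664]
```

On the front plane the window gap comes out at 11 mm, against the stated 11.5, with its middle at z≈0.056. That is a deflection of about 44 mm, i.e. 540 g (29+36). So the swap is 22 out and 36 in.

```bash
python3 - <<'E'
from h import *
f=grab_frame("wrist");T2=np.load("w2.npz")["T"]
w=lambda u,v:ray(f,(u/1.5625,v/1.5625),T2)
a=onz(w(327,332),.131);b=onz(w(475,332),.131);print("22",a,"29",b,"yaw",-np.arctan2((b-a)[0],(b-a)[1]),np.linalg.norm(b-a))
fs,ft=grab_frame("side"),grab_frame("top")
for u in ((470,237),(418,250)): print("ladle",tri([ray(fs,(100+325/2.5,90+178/2.5)),ray(ft,(80+u[0]/2.5,110+u[1]/2.5))]))
yaw=np.pi-.075;x,y=(a[:2]+[.406,.158])/2;print(x,y)
mx=np.array([.555,-.246]);ey=np.array([-np.sin(.18),np.cos(.18)]);m22=mx+.055*ey
if np.hypot(x-.406,y-.158)>.008: raise SystemExit("check")
movep([x,y,.19],DOWN(yaw))
print("hit",move_l([x,y,.095],velocity=.12,until_force=6))
grab(40);s=get_state();print("gap",s["finger_gap"],s["position"])
move_l([x,y,.36],velocity=.2);s=get_state();print(s["finger_gap"],s["contact_force"],s["clock"])
f=grab_frame("top");cv2.imwrite("pics/t2.png",f["img"][...,::-1])
E
```

```text
22 [0.40704346 0.15969311 0.131     ] 29 [0.41136527 0.23574385 0.131     ] yaw -0.056766839774564315 0.07617344104537656
ladle (array([ 0.39319404, -0.06351177,  0.2085496 ]), np.float64(0.004169590681684336))
ladle (array([ 0.38972495, -0.00903821,  0.18286613]), np.float64(0.004148635427430468))
0.4065217308534893 0.1588465551211739
hit False
gap 0.2566976709172614 [0.40664554 0.15882059 0.09507782]
0.2534313237299261 [-0.31013149  0.25361931 -1.66459988] 15.9
```

```bash
python3 - <<'E'
from h import *
mx=np.array([.555,-.246]);ey=np.array([-np.sin(.18),np.cos(.18)]);m=mx+.055*ey
movep([*m,.30],DOWN(np.pi-.06))
move_l([*m,.055],velocity=.25)
h=move_l([*m,.026],velocity=.03,until_force=1.5);s=get_state();print("touch",h,s["position"],s["contact_force"])
let_go();move_l([*m,.16],velocity=.25)
r=np.array([.398,-.236])
movep([*(r+[0.02,0]),.22],DOWN(.12+np.pi/2));sleep(.15)
T=pose();f=grab_frame("wrist");np.savez("w3.npz",T=T);print(T.round(4).tolist())
for n in ("weight_36_centre","weight_50_centre","rack","weight_22_centre"): print(n,[(k["centre"],round(k["score"],2),onz(ray(f,k["centre"],T),0 if n=="rack" else .041).round(4)) for k in tip_of("wrist",n)[:2]])
cv2.imwrite("pics/w3.png",cv2.resize(f["img"][...,::-1],(800,600),interpolation=3));print(get_state()["clock"])
E
```

```text
touch True [ 0.54496255 -0.19187064  0.03287854] [-0.89318765  0.17091862  4.8091724 ]
[[-0.1208, 0.9927, -0.0008, 0.4181], [0.9927, 0.1208, 0.0007, -0.2357], [0.0008, -0.0008, -1.0, 0.2193], [0.0, 0.0, 0.0, 1.0]]
weight_36_centre [([240.0, 168.5], 0.6, array([ 0.3962, -0.2339,  0.041 ])), ([249.9, 292.9], 0.24, array([ 0.4253, -0.3963,  0.041 ]))]
weight_50_centre []
rack [([242.0, 186.4], 0.96, array([ 0.3996, -0.2654,  0.    ]))]
weight_22_centre [([376.1, 147.1], 0.82, array([ 0.5471, -0.1888,  0.041 ]))]
22.025
```

View pics/w3.png

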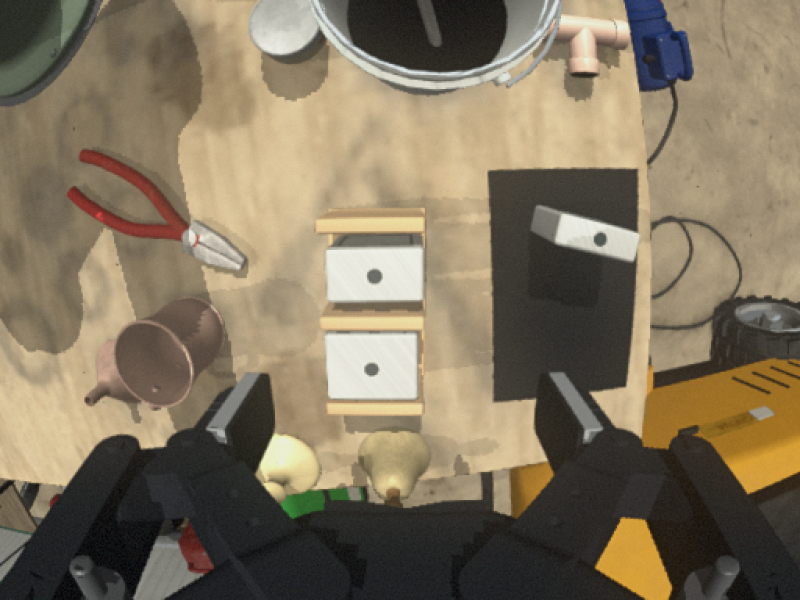

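The view shows the 22 standing upright on the mat at about (375,150) px. The 36 is in the upper rack slot with its hole at (239,177), and it lines up with the fingers.

```bash
python3 - <<'E'
from h import *
f=grab_frame("wrist");T=np.load("w3.npz")["T"]
r=onz(ray(f,(374/1.5625,276/1.5625),T),.074);print(r)
x,y=(r[:2]+[.398,-.237])/2
if np.hypot(x-.398,y+.237)>.006: raise SystemExit("check")
Y=.12+np.pi/2
movep([x,y,.13],DOWN(Y))
print("hit",move_l([x,y,.036],velocity=.12,until_force=6))
grab(45);s=get_state();print("gap",s["finger_gap"])
move_l([x,y,.20],velocity=.25);print(get_state()["finger_gap"],get_state()["contact_force"])
mx=np.array([.555,-.246]);ey=np.array([-np.sin(.18),np.cos(.18)]);m=mx-.045*ey
movep([*m,.14],DOWN(Y)); move_l([*m,.055],velocity=.2)
h=move_l([*m,.024],velocity=.03,until_force=1.5);s=get_state();print("touch",h,s["position"],s["contact_force"])
let_go();move_l([*m,.12],velocity=.25)
Y2=np.pi+.12
movep([*m,.12],DOWN(Y2)); print("hit",move_l([*m,.031],velocity=.15,until_force=6))
grab(45);s=get_state();print("gap",s["finger_gap"],s["clock"],s["position"],m)
move_l([*m,.32],velocity=.25);s=get_state();print(s["finger_gap"],s["contact_force"],s["clock"])
E
```

```text
[ 0.39775104 -0.23506524  0.074     ]
hit False
gap 0.7430555522791292
0.7434375629741209 [-0.45821225  0.17509526 -3.9102444 ]
touch True [ 0.56271291 -0.29003783  0.03202534] [-0.64291509  0.12023864  4.55087037]
hit False
gap 0.41605670386337207 30.2083 [ 0.56346638 -0.29027572  0.0318135 ] [ 0.56305633 -0.29027297]
0.4160582594846816 [ 0.17618668  0.02416756 -2.86609713] 31.5167
```

```bash
python3 - <<'E'
from h import *
f=grab_frame("wrist");T2=np.load("w2.npz")["T"]
for n,uv,z in (("bayR",(213.6,189.6),.065),("bayL",(292.4,188.7),.065),("floor",(254.8,189.1),.065)): print(n,onz(ray(f,uv,T2),z).round(4))
w=lambda u,v,z:onz(ray(f,(u/1.5625,v/1.5625),T2),z).round(4)
print("lips front",w(400,243,.141),"back",w(400,408,.141))
movep([.4065,.159,.26],DOWN(np.pi-.06));sleep(.2)
T=pose();f=grab_frame("wrist")
for n in ("pan_bay_right","pan_bay_left","pan_floor","weight_29_centre"): print(n,[(np.round(k["centre"],1),round(k["score"],2),onz(ray(f,k["centre"],T),.113 if "29" in n else .08).round(4)) for k in tip_of("wrist",n)[:2]])
cv2.imwrite("pics/w4.png",cv2.resize(f["img"][...,::-1],(800,600),interpolation=3));np.savez("w4.npz",T=T);print(T[:3,3],get_state()["clock"])
E
```

```text
bayR [0.4067 0.1539 0.065 ]
bayL [0.4103 0.2338 0.065 ]
floor [0.4085 0.1958 0.065 ]
lips front [0.3618 0.2003 0.141 ] back [0.4479 0.1952 0.141 ]
pan_bay_right [(array([257.3, 172.5]), 0.96, array([0.4075, 0.158 , 0.08  ]))]
pan_bay_left [(array([323.9, 168.4]), 0.93, array([0.407 , 0.2332, 0.08  ]))]
pan_floor [(array([294.2, 172.9]), 0.8, array([0.4104, 0.1992, 0.08  ]))]
weight_29_centre [(array([332.3, 181.6]), 0.66, array([0.414, 0.235, 0.113])), (array([425.8, 146.1]), 0.57, array([0.3795, 0.3446, 0.113 ]))]
[0.40704552 0.15853245 0.25998316] 33.7667
```

View pics/w4.png

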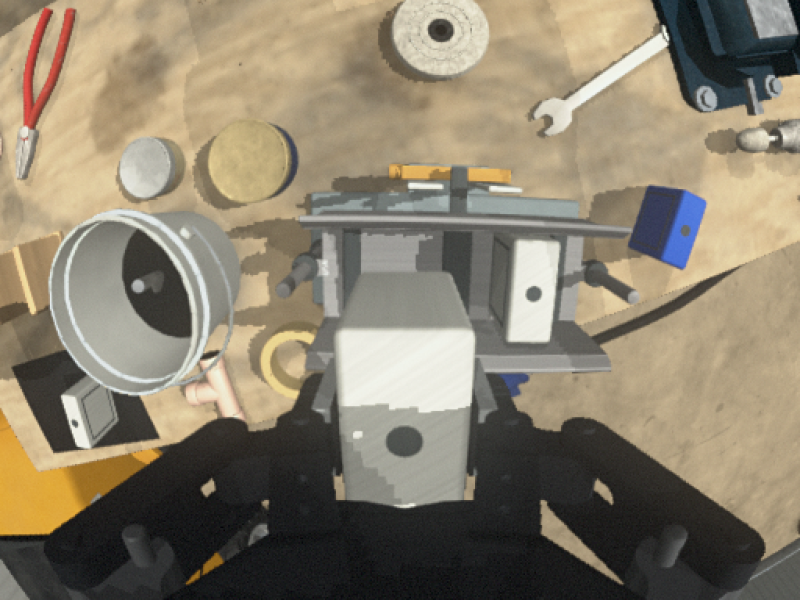

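The view shows the 36 held square above the right bay, which is clear, and the 29 standing in the left bay at about (342,188) px. Lowering now.

```bash
python3 - <<'E'
from h import *
fz=lambda:get_state()["contact_force"].round(2)
x,y=.4062,.158
move_l([x,y,.18],velocity=.2,rot=DOWN(np.pi-.06))
a=fz();h=move_l([x,y,.116],velocity=.05,until_force=2.5);print(h,a,fz(),get_state()["position"].round(4))
if h: raise SystemExit
for z in (.108,.102,.096,.090,.085):
    h=move_l([x,y,z],velocity=.03,until_force=5);print(z,h,fz())
    if h:break
print(get_state()["clock"])
E
```

```text
False [ 0.4   0.68 -2.09] [-0.64  0.79 -2.07] [0.4065 0.158  0.1163]
0.108 False [ 0.04  0.46 -1.72]
0.102 False [-0.68 -0.11 -2.43]
0.096 False [ 0.27 -0.2  -1.18]
0.09 False [-0.01  0.61 -0.67]
0.085 False [-0.09  0.09 -0.6 ]
37.5333
```

```bash
python3 - <<'E'
from h import *
let_go();p=pose()[:3,3];move_l([p[0],p[1],.26],velocity=.15)
P=(0.26,.25,.14);rv=np.array([-0.60398052,2.17559971,-0.29175585])
movep([.3,.2,.33],DOWN(np.pi-.06))
movep(np.array(P)+[-.02,0,.1],rv);move_l(P,velocity=.2,rot=rv);sleep(.3)
T=pose();f=grab_frame("wrist");np.savez("w5.npz",T=T)
i=f["img"][...,::-1];cv2.imwrite("pics/w5.png",i)
for n in ("pointer","index_window"): print(n,[(np.round(d["centre"],1),round(d["score"],2)) for d in tip_of("wrist",n)[:3]])
cv2.imwrite("pics/w5c.png",cv2.resize(i[85:205,140:300],None,fx=5,fy=5,interpolation=2));print(get_state()["clock"])
E
```

```text
pointer [(array([219.6, 143.8]), 0.63)]
index_window [(array([219.3, 140.6]), 0.7)]
42.125
```

View pics/w5c.png

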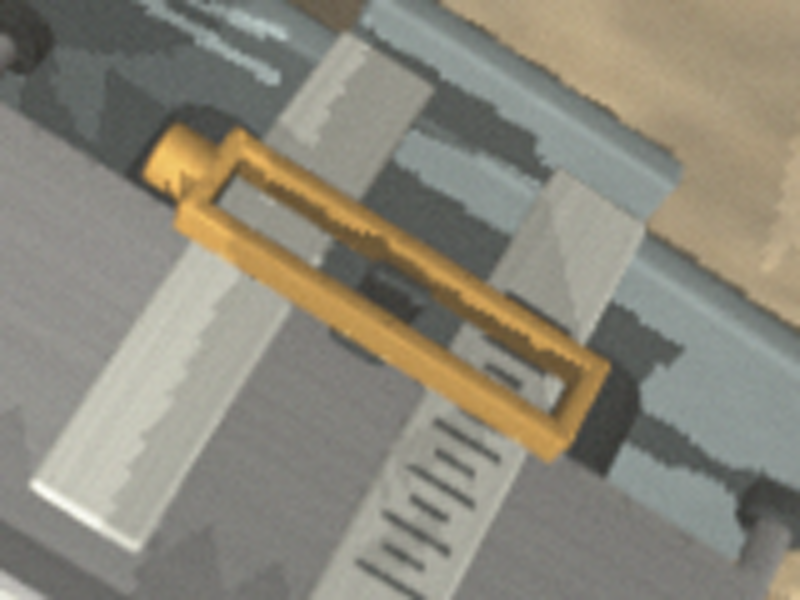

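The pointer now shows inside the window, its dark tip at about (219,143) px between the jaws. I'll enlarge the window and check the pan from above.

```bash
python3 - <<'E'
from h import *
f=grab_frame("wrist");T=np.load("w5.npz")["T"];o=np.array([.3375,.2015,.0])
for z in (.0505,.0545,.0585,.0615): print(z,((proj(f,T,o+[0,0,z])-[195,125])*14).round())
i=cv2.imread("pics/w5.png")[125:165,195:245];a=cv2.resize(i,None,fx=14,fy=14,interpolation=2)
a=cv2.convertScaleAbs(a,alpha=1.5,beta=0);cv2.imwrite("pics/w5d.png",a)
p=pose()[:3,3]; move_l(p+[-.02,0,.16],velocity=.3)
movep([.36,.198,.28],DOWN(np.pi-.06)); sleep(.1)
f=grab_frame("wrist");cv2.imwrite("pics/w6.png",cv2.resize(f["img"][...,::-1],(800,600),interpolation=3));print(get_state()["clock"])
E
```

```text
0.0505 [388. 161.]
0.0545 [358. 208.]
0.0585 [329. 256.]
0.0615 [306. 292.]
44.325
```

View pics/w5d.png

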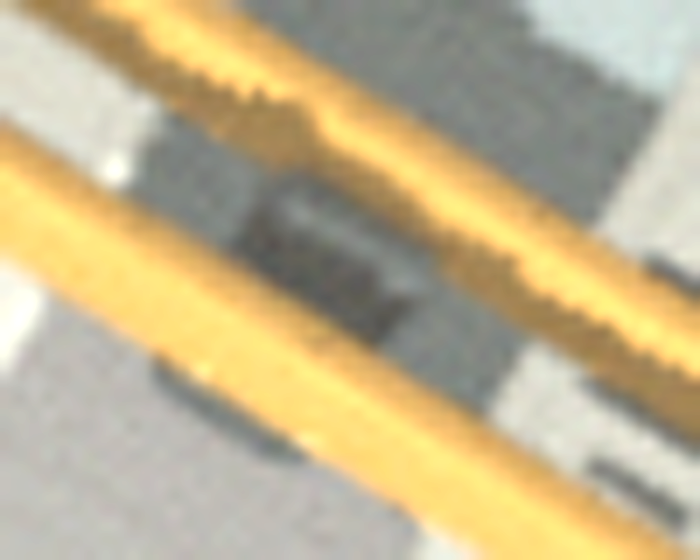

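View pics/w6.png

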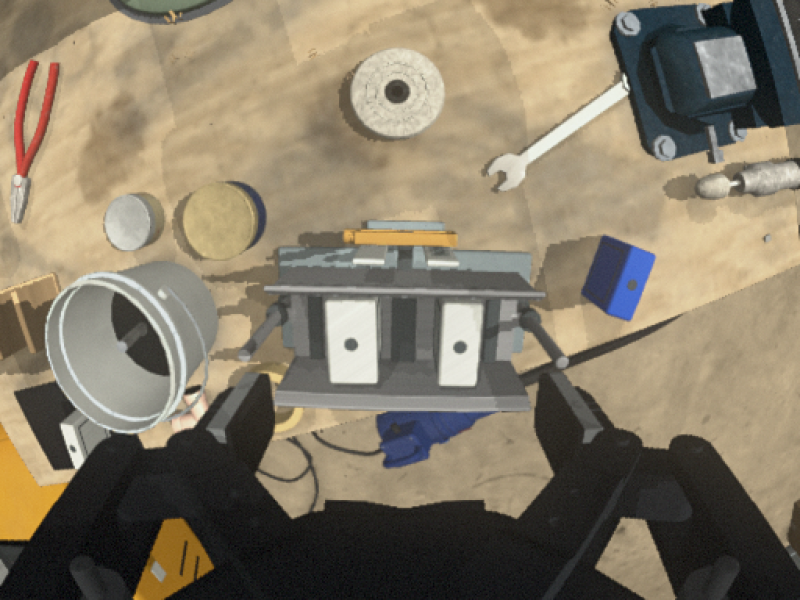

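In the enlarged view the pointer tip sits between the two jaws, at about z 0.0545–0.0585 against a window of 0.0505–0.0615. From above, the 36 and 29 stand square between the ribs, and the bystanders in view are where they were.

```bash
python3 -c "
from cell import *
print(sign_off())"
```

```text
the job is handed in; nothing more can be done
None
```

Handed in after about 44 s of robot time: the pan now holds the 29 and 36 weights with its pointer measured inside the clip's window, the 22 stands upright on the mat, and the 50 was left in the rack.

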